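# Set a settling cone in the tilted ring stand and clip in its reading screen

## Task

Get the settling stand ready to read: take the blue-capped settling cone out of the rack and lower it by its cap, tip first, down through the three rings of the tilted stand until the small ring stops it, letting go only then. Also push the white reading screen with the red grip rail fully down into the two spring clips at the back of the stand's foot, squarely in both of them; either may be done first. Leave the orange-capped cone standing in the rack and the scissors and the petri dish where they lie.

Things in the scene. Friction and masses are not known exactly. Their poses are not given: they have to be found in the camera images.
- cone_center (a point): Centre (half-way up) of the blue-capped settling cone, a frosted plastic bottle 162 mm long, 0.08 to 0.17 kg; z runs from tip to cap. Its conical body is 16 mm across at the flat tip and 56 mm at the shoulder, 130 mm from the tip. The round blue cap above the shoulder is 40 mm across and 32 mm tall; its top is 81 mm from this point. It starts standing upright in the rack.
- cone_tip (a point): Centre of the flat tip (small end) of the blue-capped cone, 81 mm from cone_center along its axis.
- spare_center (a point): Centre of the orange-capped cone, alike but for its cap, standing in the other hole of the rack, 120 mm from the first. To be left alone.
- cone_rack: Green two-hole rack, 230 mm long (x) by 90 mm wide (y), fixed; origin at the centre of its underside. The cones stand on its floor, 8 mm above the table, 60 mm either side of the middle along x, through 52 mm holes in its upper plate (top 108 mm above the table; 3 mm play round the cone). Lift a cone's tip above that to clear it.
- rings: Three black rings (6 mm bar) on a leaning rod. Origin: centre of the small ring, 55 mm above the table; z: the rings' common axis, 30 degrees from vertical, leaning up away from the clips. Inner diameters: small 25.6 mm at z=0, middle 42 at z=40 mm, large 54.4 at z=80 mm. The 12 mm rod is 65 mm off on the +y side, ends at z=94 mm. The cone stops with its tip near z=-30 mm, 2 mm play in the other rings.
- clip_seat (a point): On the stand's foot, 12 mm above the table, midway between the two spring clips: place for the middle of the screen's lower edge. x: across the screen, away from the rings; y: along it. Clips at y = -30 and +30 mm, 20 mm long, 33 mm tall: fixed jaw face at x=+3.5 mm, sprung leaf face at x=0 (yields 7 mm), both flared at the top to take the screen 5 mm off. Pushing it in takes 3 to 10 N.
- screen_center (a point): Centre (half-way up) of the reading screen, a white panel 6 mm thick (x), 100 mm wide (y), with a red grip rail 12 mm thick and 26 mm tall along its top edge; 106 mm tall in all (z), 0.085 kg. Both faces alike: either way round will do. It starts standing loosely in its holder, lower edge 6 mm above the table.
- holder: Grey slotted holder of the screen, fixed, 70 by 130 mm; origin at the centre of its underside. Slot along y, 9 mm wide; its walls reach 36 mm above the table, so lift the screen more than 30 mm to clear it.
- scissors_mid (a point): Pivot of a pair of blue-handled scissors, 180 mm long, 10 mm thick, lying on the table. To be left alone.
- dish: A closed petri dish, 92 mm across, 16 mm tall, on the table; origin at the centre of its underside. To be left alone.
Not all that is in view belongs to the job. Leave any purple or yellow look-alike of the part that bears cone_center alone.

How it is judged:
By the outcome, as a careful person would: the job done as asked, in the order asked, and still so for the second after the job is handed in, with the robot touching nothing.
It also fails if it takes over 58 s, if anything falls off the work surface, if the arm or the gripper's body presses on something with over 40 N, if the wrist force passes 120 N, or if a joint passes its speed limit or range.

## Robot

A 7-joint arm with a two-finger parallel gripper is mounted at the origin on the work surface. World frame = base frame: x ahead of the robot, y to its left, z up, the work surface at z = 0. Lengths are in m, angles in rad, forces in N, time in s.
With the tool pointing down it reaches from about 0.425 to 0.925 m from the base axis. Payload 6.8 kg.
Tool frame: the origin (TCP) lies at the very end of the fingers, on their centre line; the grasp point (between the pads) lies 19 mm behind it; z points along the fingers, x is the direction in which the jaws open and shut, and the axes are right-handed (so a half turn about z gives the same grasp; the last joint's range is limited). The gripper opens to 85 mm and grips with 20 to 120 N. Pads are 22 mm wide; open, the fingers measure 114 mm over their backs; the gripper's body (76 mm by 85 mm) begins 54 mm behind the grasp point. The pads swing forward as they close: fully open they stand 13 mm farther back than shut.
Start: joints at [1.095, 0.477, 0.022, 1.555, -0.011, 1.109, -0.083], TCP at [0.243, -0.63, 0.231] pointing down, gripper open.
Joint ranges: [-2.96, 2.96], [-0.34, 2.1], [-1.41, 1.46], [0.24, 2.44], [-1.37, 4.51], [0.17, 1.92], [-2.96, 2.96]. Speed limits (rad/s): [2.39, 2.39, 3.14, 3.14, 3.14, 3.14, 3.14].

## Interface

Orientations are given as a rotation vector (axis times angle).
In Python, from bench import get_obs, imaging, hand_in gives the robot as it stands.
- The arm moves only by the tool send_rows, never from a script. Its argument "motion" is a list of rows, each an object with "dp": the shift along the world's x, y, z in m, a list of three; "rot": the turn, a rotation vector about the world's x, y, z in rad, a list of three; "grip": the finger opening in m, from 0 to 0.0854. In form: [{"dp": [dx, dy, dz], "rot": [ax, ay, az], "grip": grip}, ...]. A call has 1 to 20 rows; each row shifts and turns the pose as measured when the row begins; what a row does not reach is not made up. A row lasts 1/8 s, in which the tool goes at most 62.5 mm and 10.7 degrees, less where a joint would pass 70% of its speed; a pose out of reach is approached as far as the arm can. A call is refused whole if a number of a shift passes 0.0625 or a number of a turn 0.188, either way. A call with a gripper value outside its range is refused whole. The fingers move at their own pace and stop on an object; "grip_force" is the grip in N (left out, the last holds). Time passes only in rows, so rows that do not move let the fingers close. It gives the time, the measured TCP pose, the force and the opening at its end, in the units of the state.
- get_obs(): the state, without advancing time (a new reading comes with each control period).
- imaging.grab_frame(name): name is "side" or "top"; returns a dict with "img" (384x512x3 uint8, red, green, blue), "fx", "fy", "cx", "cy" (pixels), "D" ([k1, k2, p1, p2, k3] as OpenCV has them; the pictures are not rectified), "R" (3x3) and "t" (3): a world point X has camera coordinates R X + t. Camera axes: x right, y down, z forward; pixel columns grow to the right and rows downward; lengths in m; the calibration is good to about 2 mm. A picture is of the moment at which its call begins. There is no depth.
- hand_in(): hands the job in, once; it reports no verdict.
The state is a dict: "clock": time; "joints": joint angles; "qvel": joint speeds; "tau": joint torques, N m; "tcp_pos": TCP position; "orientation": TCP orientation; "contact_force": force on the tool from outside, world axes, zero at the start; "moment": the same for the moment, N m; "grip_width": finger opening in m.
Only numpy, scipy, OpenCV 4.12 (cv2) and the standard library are available. Lean on these libraries where they do the work, as an engineer would, in place of code of your own. Each camera call takes 0.05 s, during which the arm holds its last target. There are 200 camera calls.

## Working session

There is one attempt and no reset: what is moved stays moved. The work goes in short steps, Python scripts to look and compute and a tool call to move; the robot and the scene stay as the last step left them, time stands still between calls to the robot, and variables do not carry over. Pictures are saved under pics/ and viewed, about 8 in all and at most 12, crops included, and the job is handed in when it is done.

Besides the shell and the picture viewer there is one more tool, called after ">>>" in YAML: its name, and indented under it one key for each argument. send_rows: Moves the arm, as the interface text tells. Its arguments: {"type":"object","properties":{"motion":{"type":"array","items":{"type":"object","properties":{"dp":{"type":"array","items":{"type":"number"}},"rot":{"type":"array","items":{"type":"number"}},"grip":{"type":"number"}}}},"grip_force":{"type":"number"}},"required":["motion"]}

```bash
ls; mkdir -p pics; python3 - <<'E'
from bench import get_obs, imaging
import cv2, pickle
print(get_obs())
for n in("side","top"):
    f=imaging.grab_frame(n); pickle.dump(f,open(f"{n}0.pkl","wb"))
    cv2.imwrite(f"pics/{n}0.png",cv2.cvtColor(f["img"],cv2.COLOR_RGB2BGR))
    print(n,{k:f[k] for k in f if k!="img"}, -f["R"].T@f["t"])
E
```

```text
pics
{'clock': 0.0, 'joints': array([ 1.09486408,  0.47783127,  0.02235901,  1.5564254 , -0.0115212 ,
        1.10930077, -0.08309027]), 'qvel': array([ 0.00136068,  0.00031412, -0.00065958,  0.00098778, -0.00113821,
        0.00052808,  0.00131505]), 'tau': array([ 2.09892814e-04, -5.96451795e+01,  1.60823911e+00, -2.81191367e+01,
        1.25412340e-02,  9.47741442e-03,  2.55452346e-05]), 'tcp_pos': array([ 0.24249836, -0.6293136 ,  0.23031618]), 'orientation': array([-2.58947190e+00,  1.77718311e+00,  2.48512601e-03]), 'contact_force': array([-0.07137126,  1.20824238,  0.03068138]), 'moment': array([ 0.01711546, -0.02131771,  0.02648841]), 'grip_width': 0.0856710120928325}
side {'fx': 369.765749114459, 'fy': 369.765749114459, 'cx': 259.645889176775, 'cy': 190.39580756849853, 'D': array([0.01227805, 0.        , 0.        , 0.        , 0.        ]), 'R': array([[ 0.98255611, -0.18596128, -0.00137414],
       [-0.14439717, -0.75824753, -0.63577523],
       [ 0.11718764,  0.62488326, -0.77187302]]), 't': array([-0.53111968,  0.09511684,  0.93219847])} [ 0.42634735 -0.60916081  0.77928196]
top {'fx': 401.8865614909903, 'fy': 401.8865614909903, 'cx': 260.9784381768596, 'cy': 190.9216860137159, 'D': array([-0.13527843,  0.        ,  0.        ,  0.        ,  0.        ]), 'R': array([[ 0.00385693, -0.99998841,  0.00288196],
       [-0.987059  , -0.00426905, -0.16030065],
       [ 0.16031109, -0.00222639, -0.98706403]]), 't': array([-0.04047212,  0.55373647,  1.17811003])} [ 0.35786256 -0.03548478  1.25175099]
```

View pics/side0.png

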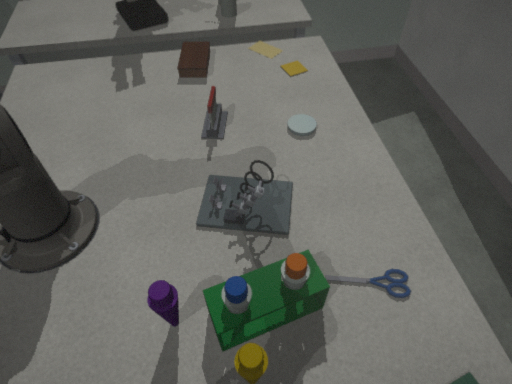

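View pics/top0.png

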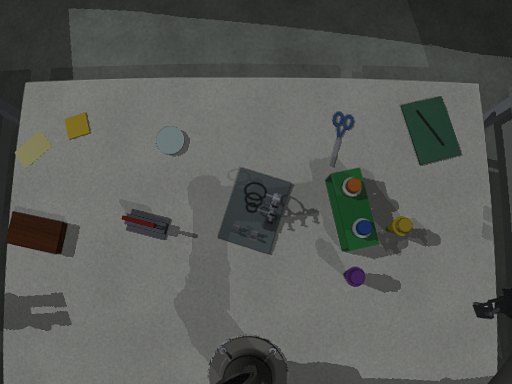

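The side view shows the blue cap at (236,287), orange at (296,264), purple look-alike at (162,290), yellow at (251,358), stand foot at about (246,205), and screen and holder at about (213,112). In the top view: blue (364,228), orange (353,186), yellow (401,226), purple (355,276), stand (256,210), screen (148,222), scissors (340,135), dish (171,141). I choose the blue one in the green rack, and check it in a close crop.

```bash
cat > h.py <<'E'
import numpy as np, cv2, pickle
from scipy.optimize import least_squares
def K(f): return np.array([[f["fx"],0,f["cx"]],[0,f["fy"],f["cy"]],[0,0,1]])
def ray(f,uv):
    p=cv2.undistortPoints(np.array([[uv]],float),K(f),f["D"])[0,0]
    d=f["R"].T@np.array([p[0],p[1],1]); return -f["R"].T@f["t"], d/np.linalg.norm(d)
def onz(f,uv,z):
    o,d=ray(f,uv); return o+d*(z-o[2])/d[2]
def proj(f,X):
    return cv2.projectPoints(np.atleast_2d(X).astype(float),cv2.Rodrigues(f["R"])[0],f["t"],K(f),f["D"])[0][:,0]
def tri(f,a,g,b):
    A=[];B=[]
    for q,u in((f,a),(g,b)):
        o,d=ray(q,u);P=np.eye(3)-np.outer(d,d);A.append(P);B.append(P@o)
    X=np.linalg.lstsq(np.vstack(A),np.hstack(B),rcond=None)[0]
    return X, np.linalg.norm(A[0]@X-B[0])+np.linalg.norm(A[1]@X-B[1])
def load(n): return pickle.load(open(n+".pkl","rb"))
def mask(f,lo,hi,minA=15):
    h=cv2.cvtColor(f["img"],cv2.COLOR_RGB2HSV); m=cv2.inRange(h,np.array(lo),np.array(hi))
    n,l,s,c=cv2.connectedComponentsWithStats(m)
    return [(s[i],c[i].round(1),l==i) for i in range(1,n) if s[i][4]>=minA]
E
python3 - <<'E'
from h import *
S,T=load("side0"),load("top0")
for nm,lo,hi in(("blue",(105,150,40),(125,255,255)),("orange",(5,150,80),(17,255,255)),("red",(0,120,60),(4,255,255)),("red2",(172,120,60),(180,255,255)),("green",(55,120,30),(75,255,255))):
    for n,f in(("side",S),("top",T)):
        print(nm,n,[(list(map(int,s)),list(c)) for s,c,_ in mask(f,lo,hi)])
def crop(f,x,y,w,h,k): return cv2.resize(f["img"][y:y+h,x:x+w],(w*k,h*k),interpolation=cv2.INTER_CUBIC)
a=crop(S,190,150,120,80,4);b=crop(T,210,160,120,100,4)
b=crop(T,215,160,100,100,4)
c=np.zeros((400,400*0+400,3),np.uint8)
def pad(i,h): return cv2.copyMakeBorder(i,0,h-i.shape[0],0,0,cv2.BORDER_CONSTANT)
a=crop(S,195,150,100,90,4)
img=np.hstack([pad(a,400),pad(b,400)])
img2=np.hstack([crop(S,200,80,50,65,3),crop(T,110,200,80,65,3),crop(S,200,245,130,65,3)])[:,:800]
img2=cv2.copyMakeBorder(img2,0,0,0,max(0,800-img2.shape[1]),cv2.BORDER_CONSTANT)
img=np.vstack([img,img2])
cv2.imwrite("pics/crop0.png",cv2.cvtColor(np.clip(img*1.5,0,255).astype(np.uint8),cv2.COLOR_RGB2BGR)); print(img.shape)
E
```

```text
blue side [([225, 277, 22, 26, 399], [np.float64(235.6), np.float64(288.2)])]
blue top [([333, 113, 20, 24, 132], [np.float64(341.7), np.float64(123.0)]), ([356, 220, 16, 15, 179], [np.float64(363.7), np.float64(227.2)])]
orange side [([286, 253, 21, 19, 296], [np.float64(296.3), np.float64(262.2)])]
orange top [([347, 178, 15, 14, 150], [np.float64(354.1), np.float64(184.3)])]
red side [([208, 87, 7, 20, 54], [np.float64(211.3), np.float64(96.0)])]
red top [([122, 216, 32, 11, 122], [np.float64(137.2), np.float64(220.9)])]
red2 side []
red2 top []
green side [([302, 251, 9, 10, 28], [np.float64(306.8), np.float64(254.9)]), ([204, 260, 106, 90, 4105], [np.float64(253.3), np.float64(307.5)]), ([296, 261, 33, 38, 440], [np.float64(314.4), np.float64(282.4)])]
green top [([326, 168, 53, 83, 2149], [np.float64(349.5), np.float64(211.2)])]
(595, 800, 3)
```

View pics/crop0.png

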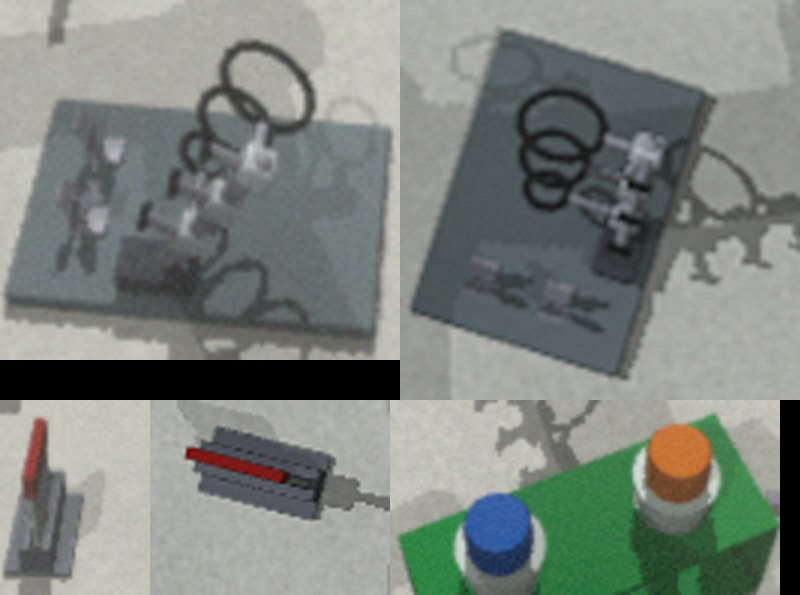

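The crops confirm the choice: a blue cap in the green rack (crop centre about (497,530)), with orange beside it. The three rings lean up and away from the two light-grey clips, which stand on the robot's side of the foot. The screen rail is red, and the screen is offset along its slot.

```bash
python3 - <<'E'
from h import *
np.set_printoptions(precision=4,suppress=True)
S,T=load("side0"),load("top0")
def ringfit(f,c,ax,ang,dk):
    g=f["img"].max(2).astype(int); ys,xs=np.nonzero(g<dk)
    th=np.radians(ang); d=np.c_[xs-c[0],ys-c[1]]; R=np.array([[np.cos(th),np.sin(th)],[-np.sin(th),np.cos(th)]])
    q=(d@R.T)/np.array(ax); r=np.linalg.norm(q,axis=1); k=abs(r-1)<0.22
    p=np.c_[xs,ys][k].astype(np.float32); e=cv2.fitEllipse(p); return e,len(p)
st={"L":((262,171.5),(13,9),40),"M":((252.5,179.5),(9,7),40),"S":((245,187.5),(6,4.5),40)}
tp={"L":((255.5,191.3),(10.7,8.5),0),"M":((253.7,200),(9,6.8),0),"S":((252,207.5),(6,4.7),0)}
g=T["img"].max(2); print(np.percentile(g[160:260,215:315],[2,5,10,30,50]),np.percentile(S["img"].max(2)[150:240,195:295],[2,5,10,30,50]))
C={}
for k in "LMS":
    es,ns=ringfit(S,*st[k],50); et,nt=ringfit(T,*tp[k],50)
    print(k,np.round(es[0],1),np.round(es[1],1),ns,np.round(et[0],1),np.round(et[1],1),nt)
    print("  hand",*tri(S,st[k][0],T,tp[k][0]),"fit",*tri(S,es[0],T,et[0]))
print("foot top", [onz(T,((x-400)/4+215,y/4+160),.012)[:2] for x,y in((500,30),(708,95),(628,378),(415,310))])
print("foot side",[onz(S,(x/4+195,y/4+150),.012)[:2] for x,y in((58,100),(390,125),(375,330),(8,300))])
for nm,a,b in(("blue",(235.6,286),(364.2,226.5)),("orange",(296.3,260.5),(353.9,184.5))):
    print(nm,*tri(S,a,T,b))
# rail
for n,f in(("side",S),("top",T)):
    m=mask(f,(0,120,60),(4,255,255))[0][2]; ys,xs=np.nonzero(m); r=cv2.minAreaRect(np.c_[xs,ys].astype(np.float32)); print(n,r,cv2.boxPoints(r).round(1).tolist())
m=mask(T,(55,120,30),(75,255,255))[0][2]; ys,xs=np.nonzero(m); r=cv2.minAreaRect(np.c_[xs,ys].astype(np.float32)); print("rack",[onz(T,p,.1) [:2]for p in cv2.boxPoints(r)])
E
```

```text
[30. 43. 54. 65. 96.] [46. 52. 59. 77. 85.]
L [261.5 171.5] [16.9 25. ] 49 [255.  191.1] [17.2 21.3] 170
  hand [ 0.541  -0.0225  0.1243] 0.0023829761830779445 fit [ 0.541  -0.021   0.1229] 0.000729082269852225
M [253.1 180.7] [14.3 19.6] 43 [253.6 199.7] [14.  17.9] 119
  hand [ 0.5193 -0.017   0.094 ] 0.0005115380493258689 fit [ 0.5209 -0.0166  0.0889] 0.00052968124765526
S [245.5 187.9] [ 9.5 11.8] 27 [251.7 207.2] [ 9.7 11.8] 57
  hand [ 0.5009 -0.0116  0.0613] 0.00032007924449225936 fit [ 0.5022 -0.0108  0.0585] 0.00022438103089554275
foot top [array([0.6338, 0.0282]), array([ 0.5824, -0.1355]), array([ 0.3624, -0.0727]), array([0.4135, 0.0911])]
foot side [array([0.416 , 0.0927]), array([0.6374, 0.0271]), array([ 0.5882, -0.1331]), array([ 0.3685, -0.0687])]
blue [ 0.437  -0.32    0.1656] 0.0002635164885749888
orange [ 0.5532 -0.2938  0.171 ] 0.0014777654471561132
side ((211.2058868408203, 96.32353210449219), (2.7116308212280273, 19.415279388427734), 12.528807640075684) [[207.8000030517578, 105.5], [212.0, 86.5999984741211], [214.60000610351562, 87.0999984741211], [210.39999389648438, 106.0999984741211]]
top ((137.4855194091797, 221.0537872314453), (32.53382873535156, 3.7881858348846436), 15.068489074707031) [[121.30000305175781, 218.6999969482422], [122.30000305175781, 215.0], [153.6999969482422, 223.5], [152.6999969482422, 227.10000610351562]]
rack [array([ 0.5909, -0.2203]), array([ 0.619 , -0.3292]), array([ 0.3938, -0.3779]), array([ 0.3685, -0.2713])]
```

>>> send_rows:
  motion:
    - {"dp": [0.0195, 0.031, 0.003], "rot": [0, 0, 0.0925], "grip": 0.085}
    - {"dp": [0.0195, 0.031, 0.003], "rot": [0, 0, 0.0925], "grip": 0.085}
    - {"dp": [0.0195, 0.031, 0.003], "rot": [0, 0, 0.0925], "grip": 0.085}
    - {"dp": [0.0195, 0.031, 0], "rot": [0, 0, 0.0925], "grip": 0.085}
    - {"dp": [0.0195, 0.031, 0], "rot": [0, 0, 0.0925], "grip": 0.085}
    - {"dp": [0.0195, 0.031, 0], "rot": [0, 0, 0.0925], "grip": 0.085}
    - {"dp": [0.0195, 0.031, 0], "rot": [0, 0, 0.0925], "grip": 0.085}
    - {"dp": [0.0195, 0.031, 0], "rot": [0, 0, 0.0925], "grip": 0.085}
    - {"dp": [0.0195, 0.031, 0], "rot": [0, 0, 0.0925], "grip": 0.085}
    - {"dp": [0.0195, 0.031, 0], "rot": [0, 0, 0.0925], "grip": 0.085}
    - {"dp": [0, 0, 0], "rot": [0, 0, 0], "grip": 0.085}

```text
clock: 1.48
tcp_pos: [0.4441, -0.301, 0.2368]
orientation: [3.121, -0.36, -0.008]
contact_force: [0.1, 0.0, 0.1]
grip_width: 0.0848
```

```bash
python3 - <<'E'
from h import *
np.set_printoptions(precision=4,suppress=True)
S,T=load("side0"),load("top0")
for n,f in(("side",S),("top",T)):
  for nm,lo,hi in(("blue",(105,150,40),(125,255,255)),("orange",(5,150,80),(17,255,255))):
    s,c,m=mask(f,lo,hi)[-1]; ys,xs=np.nonzero(m)
    v=f["img"].max(2)[m]; 
    # whole cap silhouette centroid ~ cap axis at mid height (0.154)
    x0,y0,w,h,_=s; bc=(x0+w/2-.5,y0+h/2-.5)
    print(n,nm,"bbox centre@.154",onz(f,bc,.154),"centroid@.156",onz(f,c,.156))
f=T
o,d=ray(f,(364,227));print("view dir top",d)
E
```

```text
side blue bbox centre@.154 [ 0.4359 -0.3211  0.154 ] centroid@.156 [ 0.4364 -0.3196  0.156 ]
side orange bbox centre@.154 [ 0.5561 -0.2879  0.154 ] centroid@.156 [ 0.5562 -0.2894  0.156 ]
top blue bbox centre@.154 [ 0.4366 -0.321   0.154 ] centroid@.156 [ 0.4359 -0.321   0.156 ]
top orange bbox centre@.154 [ 0.5555 -0.2981  0.154 ] centroid@.156 [ 0.5557 -0.2979  0.156 ]
view dir top [ 0.0692 -0.2523 -0.9652]
```

>>> send_rows:
  motion:
    - {"dp": [-0.004, -0.01, 0], "rot": [0, 0, -0.025], "grip": 0.085}
    - {"dp": [-0.004, -0.01, -0.01], "rot": [0, 0, -0.025], "grip": 0.085}
    - {"dp": [0, 0, -0.01], "rot": [0, 0, 0], "grip": 0.085}
    - {"dp": [0, 0, 0], "rot": [0, 0, 0], "grip": 0.085}

```text
clock: 1.98
tcp_pos: [0.4334, -0.3245, 0.2145]
orientation: [3.108, -0.449, -0.011]
contact_force: [0.7, 0.7, -0.2]
grip_width: 0.0847
```

>>> send_rows:
  motion:
    - {"dp": [0.002, 0.003, -0.015], "rot": [0, 0, 0], "grip": 0.085}
    - {"dp": [0.0005, 0.0005, -0.02], "rot": [0, 0, 0], "grip": 0.085}
    - {"dp": [0, 0, -0.015], "rot": [0, 0, 0], "grip": 0.085}
    - {"dp": [0, 0, -0.006], "rot": [0, 0, 0], "grip": 0.085}
    - {"dp": [0, 0, 0], "rot": [0, 0, 0], "grip": 0.085}

```text
clock: 2.6
tcp_pos: [0.4361, -0.3199, 0.1546]
orientation: [3.109, -0.449, -0.012]
contact_force: [1.1, -1.0, 0.5]
grip_width: 0.0851
```

```bash
cat > snap.py <<'E'
import sys
from h import *
from bench import imaging,get_obs
def snap(tag,sb,tb,k=4):
    F={}
    for n in("side","top"):
        F[n]=imaging.grab_frame(n); pickle.dump(F[n],open(f"{n}{tag}.pkl","wb"))
    out=[]
    for n,b in(("side",sb),("top",tb)):
        x,y,w,h=b; out.append(cv2.resize(F[n]["img"][y:y+h,x:x+w],(w*k,h*k),interpolation=cv2.INTER_CUBIC))
    H=max(i.shape[0] for i in out); out=[cv2.copyMakeBorder(i,0,H-i.shape[0],0,0,cv2.BORDER_CONSTANT) for i in out]
    im=np.clip(np.hstack(out)*1.5,0,255).astype(np.uint8); print(im.shape); cv2.imwrite(f"pics/c{tag}.png",cv2.cvtColor(im,cv2.COLOR_RGB2BGR)); return F
E
python3 -c "
from snap import *
snap('1',(180,210,100,110),(310,160,100,110))"
```

```text
(440, 800, 3)
```

View pics/c1.png

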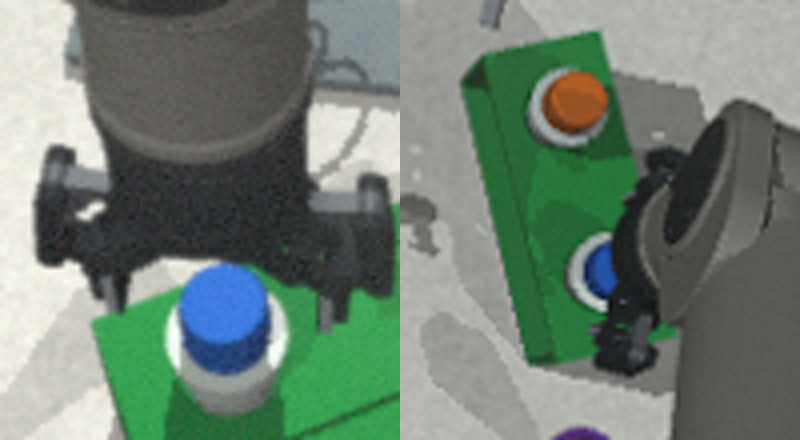

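The side view shows the finger tips at crop (115,305) and (330,325), evenly on either side of the cap (centre at about x=225). I lower the last bit and close.

>>> send_rows:
  motion:
    - {"dp": [0, 0, -0.007], "rot": [0, 0, 0], "grip": 0.085}
    - {"dp": [0, 0, -0.006], "rot": [0, 0, 0], "grip": 0.06}
    - {"dp": [0, 0, 0], "rot": [0, 0, 0], "grip": 0.03}
    - {"dp": [0, 0, 0], "rot": [0, 0, 0], "grip": 0.03}
    - {"dp": [0, 0, 0], "rot": [0, 0, 0], "grip": 0.03}
    - {"dp": [0, 0, 0], "rot": [0, 0, 0], "grip": 0.03}
    - {"dp": [0, 0, 0], "rot": [0, 0, 0], "grip": 0.03}
  grip_force: 50

```text
clock: 3.58
tcp_pos: [0.4372, -0.3208, 0.1429]
orientation: [3.107, -0.449, -0.006]
contact_force: [-0.1, -0.5, 0.2]
grip_width: 0.0384
```

>>> send_rows:
  motion:
    - {"dp": [0, 0, 0.015], "rot": [0, 0, 0], "grip": 0.03}
    - {"dp": [0, 0, 0.03], "rot": [0, 0, 0], "grip": 0.03}
    - {"dp": [0, 0, 0.04], "rot": [0, 0, 0], "grip": 0.03}
    - {"dp": [0, 0, 0.04], "rot": [0, 0, 0], "grip": 0.03}
    - {"dp": [0, 0, 0.025], "rot": [0, 0, 0], "grip": 0.03}
    - {"dp": [0, 0, 0], "rot": [0, 0, 0], "grip": 0.03}
    - {"dp": [0, 0, 0], "rot": [0, 0, 0], "grip": 0.03}

```text
clock: 4.45
tcp_pos: [0.4358, -0.3196, 0.3009]
orientation: [3.108, -0.448, -0.006]
contact_force: [-0.9, -0.2, -2.2]
grip_width: 0.0384
```

>>> send_rows:
  motion:
    - {"dp": [0.018, 0.0275, 0], "rot": [0.0145, 0.05, 0], "grip": 0.03}
    - {"dp": [0.018, 0.0275, 0], "rot": [0.0145, 0.05, 0], "grip": 0.03}
    - {"dp": [0.018, 0.0275, 0], "rot": [0.0145, 0.05, 0], "grip": 0.03}
    - {"dp": [0.018, 0.0275, 0], "rot": [0.0145, 0.05, 0], "grip": 0.03}
    - {"dp": [0.018, 0.0275, 0], "rot": [0.0145, 0.05, 0], "grip": 0.03}
    - {"dp": [0.018, 0.0275, 0], "rot": [0.0145, 0.05, 0], "grip": 0.03}
    - {"dp": [0.018, 0.0275, 0], "rot": [0.0145, 0.05, 0], "grip": 0.03}
    - {"dp": [0.018, 0.0275, 0], "rot": [0.0145, 0.05, 0], "grip": 0.03}
    - {"dp": [0.018, 0.0275, 0], "rot": [0.0145, 0.05, 0], "grip": 0.03}
    - {"dp": [0.018, 0.02, 0], "rot": [0.0145, 0.05, 0], "grip": 0.03}
    - {"dp": [0, 0, 0], "rot": [0, 0, 0], "grip": 0.03}
    - {"dp": [0, 0, 0], "rot": [0, 0, 0], "grip": 0.03}

```text
clock: 5.95
tcp_pos: [0.6123, -0.0441, 0.2809]
orientation: [-2.92, 0.426, 0.857]
contact_force: [0.1, -0.4, -2.0]
grip_width: 0.038
```

```bash
cat > plan.py <<'E'
from h import *
from bench import get_obs
from scipy.spatial.transform import Rotation as Ro
np.set_printoptions(precision=4,suppress=True)
def axis(az,tilt=30): 
    a,t=np.radians(az),np.radians(tilt); return np.array([np.sin(t)*np.cos(a),np.sin(t)*np.sin(a),np.cos(t)])
def state(az=-16,small=(.5022,-.0106,.055),L=.135):
    o=get_obs(); R=Ro.from_rotvec(o["orientation"]); p=o["tcp_pos"]; a=axis(az)
    z=-a; y=np.array([-np.sin(np.radians(az)),np.cos(np.radians(az)),0]); y=-y; x=np.cross(y,z)
    G=Ro.from_matrix(np.c_[x,y,z]); e=(G*R.inv()).as_rotvec()
    tip=p+R.apply([0,0,L]); s=np.dot(tip-small,a); off=np.array(small)+a*s-tip
    print("t",o["clock"],"p",p,"q",o["joints"],"rot err",e,"\ntip",tip,"axial",s,"lateral fix",off,"if rotated first",np.array(small)+a*(s)-(p+G.apply([0,0,L])),"F",o["contact_force"],"M",o["moment"],"w",o["grip_width"])
if __name__=="__main__": state()
E
python3 plan.py; python3 -c "
from snap import *
snap('2',(190,110,100,120),(210,120,100,120))"
```

```text
t 5.95 p [ 0.6123 -0.0441  0.2809] q [ 0.252   0.7038 -0.3884  1.2065  0.0444  1.8073 -0.41  ] rot err [-0.0011 -0.0473  0.0071] 
tip [ 0.5421 -0.0248  0.1672] axial 0.1182985157401621 lateral fix [ 0.017  -0.0021 -0.0097] if rotated first [ 0.0116 -0.0015 -0.0065] F [ 0.1283 -0.415  -1.9637] M [-0.2316 -0.6985  0.0458] w 0.0380193040792986
(480, 800, 3)
```

View pics/c2.png

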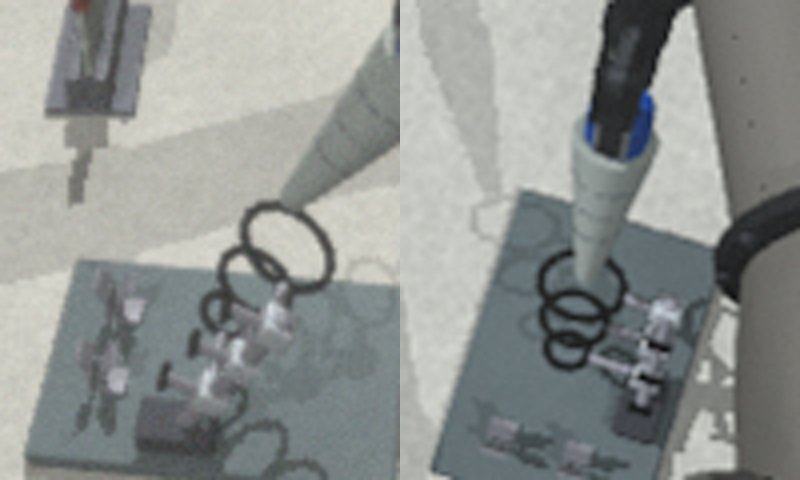

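The cone is held along the gripper axis above the rings; its tip is at crop (288,205) in the side view and (588,283) in the top view. I check that against the kinematics.

```bash
python3 - <<'E'
from h import *
np.set_printoptions(precision=4,suppress=True)
S,T=load("side2"),load("top2")
print(tri(S,(190+288/4-.4,110+203/4),T,(210+188/4-.4,120+285/4)))
tip=np.array([.5421,-.0248,.1672]);print(proj(S,tip),proj(T,tip),"seen",(261.6,160.8),(256.6,191.2))
E
```

```text
(array([ 0.537 , -0.026 ,  0.1648]), np.float64(0.006990951844611126))
[[262.2118 159.698 ]] [[256.1927 187.9827]] seen (261.6, 160.8) (256.6, 191.2)
```

>>> send_rows:
  motion:
    - {"dp": [0.006, -0.001, -0.003], "rot": [-0.0005, -0.023, 0.003], "grip": 0.03}
    - {"dp": [0.006, -0.0005, -0.003], "rot": [-0.0005, -0.023, 0.003], "grip": 0.03}
    - {"dp": [0, 0, 0], "rot": [0, 0, 0], "grip": 0.03}
    - {"dp": [0, 0, 0], "rot": [0, 0, 0], "grip": 0.03}

```text
clock: 6.55
tcp_pos: [0.6243, -0.0481, 0.2766]
orientation: [-2.939, 0.419, 0.779]
contact_force: [0.6, -0.3, -1.4]
grip_width: 0.0385
```

```bash
python3 plan.py
```

```text
t 6.55 p [ 0.6243 -0.0481  0.2766] q [ 0.2573  0.6972 -0.3903  1.2086  0.0571  1.7621 -0.3962] rot err [0.0017 0.0049 0.004 ] 
tip [ 0.56   -0.0294  0.1593] axial 0.12075773760402841 lateral fix [0.0002 0.0022 0.0002] if rotated first [ 0.0009  0.0022 -0.0001] F [ 0.6498 -0.3293 -1.4003] M [-0.118  -0.6235 -0.0181] w 0.038493666168787063
```

```bash
python3 - <<'E'
from snap import *
F=snap('3',(240,140,50,60),(235,160,50,60),8)
tip=np.array([.56,-.0294,.1593]);print(proj(F["side"],tip),proj(F["top"],tip))
E
```

```text
(480, 800, 3)
[[270.16349763 162.44737534]] [[257.9199534  182.08396854]]
```

View pics/c3.png

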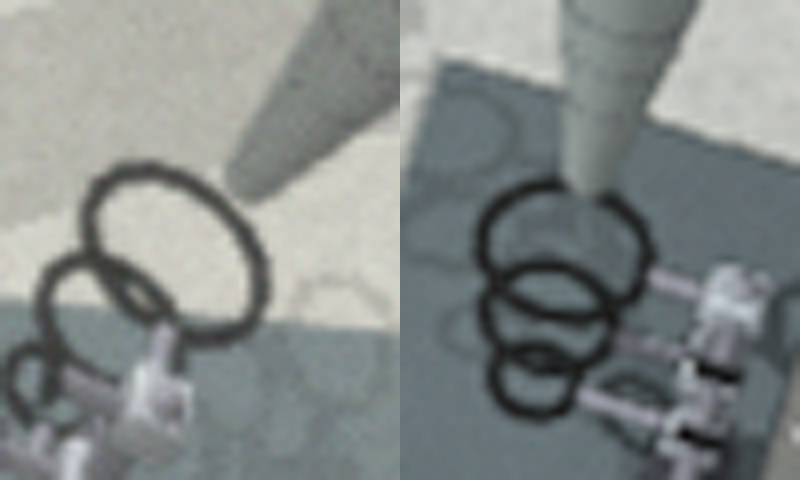

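The tip (side crop (243,188), top crop (588,185)) lies on the line through the ring centres (L (566,252), M (548,318), S (535,382)) to about 1 mm. I go down along the axis.

>>> send_rows:
  motion:
    - {"dp": [-0.0055, 0.0036, -0.0108], "rot": [0.001, 0.003, 0.002], "grip": 0.03}
    - {"dp": [-0.006, 0.0017, -0.0108], "rot": [0, 0, 0], "grip": 0.03}
    - {"dp": [-0.006, 0.0017, -0.0108], "rot": [0, 0, 0], "grip": 0.03}
    - {"dp": [-0.006, 0.0017, -0.0108], "rot": [0, 0, 0], "grip": 0.03}
    - {"dp": [-0.006, 0.0017, -0.0108], "rot": [0, 0, 0], "grip": 0.03}
    - {"dp": [-0.003, 0.0009, -0.0054], "rot": [0, 0, 0], "grip": 0.03}
    - {"dp": [0, 0, 0], "rot": [0, 0, 0], "grip": 0.03}
    - {"dp": [0, 0, 0], "rot": [0, 0, 0], "grip": 0.03}

```text
clock: 7.65
tcp_pos: [0.5886, -0.0356, 0.2121]
orientation: [-2.938, 0.415, 0.788]
contact_force: [-0.1, -0.6, -1.7]
grip_width: 0.0383
```

```bash
python3 plan.py
```

```text
t 7.65 p [ 0.5886 -0.0356  0.2121] q [ 0.2704  0.6881 -0.401   1.381   0.0597  1.6073 -0.4028] rot err [ 0.0004 -0.0004  0.0012] 
tip [ 0.5237 -0.017   0.0952] axial 0.04604906066295282 lateral fix [ 0.0006  0.     -0.0004] if rotated first [ 0.0006  0.0001 -0.0003] F [-0.0994 -0.6247 -1.7242] M [-0.1901 -0.69    0.0053] w 0.03832026183039384
```

>>> send_rows:
  motion:
    - {"dp": [-0.0045, 0.0015, -0.009], "rot": [0, 0, 0], "grip": 0.03}
    - {"dp": [-0.005, 0.0014, -0.009], "rot": [0, 0, 0], "grip": 0.03}
    - {"dp": [-0.005, 0.0014, -0.009], "rot": [0, 0, 0], "grip": 0.03}
    - {"dp": [-0.005, 0.0014, -0.009], "rot": [0, 0, 0], "grip": 0.03}
    - {"dp": [-0.005, 0.0014, -0.009], "rot": [0, 0, 0], "grip": 0.03}
    - {"dp": [-0.002, 0.0006, -0.004], "rot": [0, 0, 0], "grip": 0.03}
    - {"dp": [0, 0, 0], "rot": [0, 0, 0], "grip": 0.03}
    - {"dp": [0, 0, 0], "rot": [0, 0, 0], "grip": 0.03}

```text
clock: 8.65
tcp_pos: [0.5604, -0.0274, 0.1599]
orientation: [-2.938, 0.415, 0.787]
contact_force: [0.3, -0.6, -1.0]
grip_width: 0.0381
```

```bash
python3 plan.py
```

```text
t 8.65 p [ 0.5604 -0.0274  0.1599] q [ 0.2772  0.6945 -0.4061  1.5021  0.0663  1.4816 -0.4097] rot err [0.0004 0.0003 0.0013] 
tip [ 0.4956 -0.0087  0.0429] axial -0.013885357241133685 lateral fix [-0.0001  0.      0.    ] if rotated first [-0.      0.0001  0.    ] F [ 0.3297 -0.6392 -0.955 ] M [-0.2064 -0.74   -0.0134] w 0.038139038880786826
```

Nearly there; I creep in 2 mm rows and watch the force.

>>> send_rows:
  motion:
    - {"dp": [-0.0012, 0.0003, -0.0022], "rot": [0, 0, 0], "grip": 0.03}
    - {"dp": [-0.0012, 0.0003, -0.0022], "rot": [0, 0, 0], "grip": 0.03}
    - {"dp": [-0.0012, 0.0003, -0.0022], "rot": [0, 0, 0], "grip": 0.03}
    - {"dp": [-0.0012, 0.0003, -0.0022], "rot": [0, 0, 0], "grip": 0.03}
    - {"dp": [-0.0005, 0.0002, -0.001], "rot": [0, 0, 0], "grip": 0.03}
    - {"dp": [0, 0, 0], "rot": [0, 0, 0], "grip": 0.03}

```text
clock: 9.4
tcp_pos: [0.5555, -0.0256, 0.15]
orientation: [-2.938, 0.415, 0.784]
contact_force: [-0.4, 0.8, -1.1]
grip_width: 0.0385
```

```bash
python3 plan.py
```

```text
t 9.4 p [ 0.5555 -0.0256  0.15  ] q [ 0.278   0.6969 -0.407   1.5233  0.0677  1.4567 -0.4113] rot err [-0.0001  0.0019  0.0015] 
tip [ 0.4908 -0.0069  0.033 ] axial -0.02503887069707402 lateral fix [-0.0007 -0.0003  0.0003] if rotated first [-0.0004 -0.0002  0.0002] F [-0.3863  0.7925 -1.1327] M [-0.1017 -0.7076 -0.0187] w 0.038488360049974676
```

>>> send_rows:
  motion:
    - {"dp": [-0.001, 0.0002, -0.0014], "rot": [0, 0, 0], "grip": 0.03}
    - {"dp": [-0.0008, 0.0002, -0.0014], "rot": [0, 0, 0], "grip": 0.03}
    - {"dp": [0, 0, 0], "rot": [0, 0, 0], "grip": 0.03}

```text
clock: 9.78
tcp_pos: [0.5538, -0.0249, 0.1472]
orientation: [-2.937, 0.415, 0.783]
contact_force: [0.7, 0.8, -1.8]
grip_width: 0.0386
```

```bash
python3 plan.py
```

```text
t 9.775 p [ 0.5538 -0.0249  0.1472] q [ 0.2783  0.6973 -0.4075  1.5301  0.0678  1.4491 -0.4117] rot err [-0.0005  0.0025  0.0015] 
tip [ 0.4892 -0.0061  0.0301] axial -0.028389636422090542 lateral fix [-0.0007 -0.0006  0.0003] if rotated first [-0.0004 -0.0004  0.0001] F [ 0.7215  0.8362 -1.8278] M [-0.0587 -0.6931 -0.1093] w 0.038614140248698886
```

>>> send_rows:
  motion:
    - {"dp": [-0.0008, -0.0001, -0.0014], "rot": [0, 0, 0], "grip": 0.03}
    - {"dp": [-0.0008, 0.0001, -0.0014], "rot": [0, 0, 0], "grip": 0.03}
    - {"dp": [-0.0004, 0.0001, -0.0008], "rot": [0, 0, 0], "grip": 0.03}
    - {"dp": [0, 0, 0], "rot": [0, 0, 0], "grip": 0.03}

```text
clock: 10.28
tcp_pos: [0.5529, -0.0245, 0.1457]
orientation: [-2.937, 0.415, 0.78]
contact_force: [-0.9, 0.3, 0.5]
grip_width: 0.0385
```

```bash
python3 plan.py
```

```text
t 10.275 p [ 0.5529 -0.0245  0.1457] q [ 0.2791  0.6963 -0.4081  1.5352  0.0676  1.4427 -0.4115] rot err [-0.0011  0.0049  0.0019] 
tip [ 0.4886 -0.0056  0.0285] axial -0.03017561154406938 lateral fix [-0.0009 -0.0008  0.0004] if rotated first [-0.0003 -0.0006  0.0001] F [-0.9226  0.2696  0.5295] M [ 0.0348 -0.4518 -0.1225] w 0.03854038828277924
```

>>> send_rows:
  motion:
    - {"dp": [-0.001, 0.0002, -0.0018], "rot": [0, 0, 0], "grip": 0.03}
    - {"dp": [-0.001, 0.0002, -0.0018], "rot": [0, 0, 0], "grip": 0.03}

```text
clock: 10.52
tcp_pos: [0.5528, -0.0241, 0.1451]
orientation: [-2.938, 0.416, 0.774]
contact_force: [2.1, -1.5, 14.4]
grip_width: 0.0383
```

```bash
python3 plan.py
```

```text
t 10.525 p [ 0.5528 -0.0241  0.1451] q [ 0.2798  0.6947 -0.4087  1.5384  0.0674  1.4374 -0.412 ] rot err [-0.0013  0.0084  0.0028] 
tip [ 0.4889 -0.0052  0.0277] axial -0.030794881064647228 lateral fix [-0.0015 -0.0012  0.0007] if rotated first [-0.0005 -0.0008  0.0001] F [ 2.1497 -1.5466 14.3873] M [0.2522 0.9276 0.05  ] w 0.03827247279187758
```

The force rises to 14 N with the tip at axial -0.031, so the small ring has stopped it. I release and back out along the axis.

>>> send_rows:
  motion:
    - {"dp": [0.0003, 0, 0.0005], "rot": [0, 0, 0], "grip": 0.038}
    - {"dp": [0, 0, 0], "rot": [0, 0, 0], "grip": 0.06}
    - {"dp": [0, 0, 0], "rot": [0, 0, 0], "grip": 0.075}
    - {"dp": [0, 0, 0], "rot": [0, 0, 0], "grip": 0.075}
    - {"dp": [0, 0, 0], "rot": [0, 0, 0], "grip": 0.075}
    - {"dp": [0.005, -0.0014, 0.009], "rot": [0, 0, 0], "grip": 0.075}
    - {"dp": [0.01, -0.0028, 0.018], "rot": [0, 0, 0], "grip": 0.075}
    - {"dp": [0.015, -0.0042, 0.027], "rot": [0, 0, 0], "grip": 0.075}
    - {"dp": [0.015, -0.0042, 0.027], "rot": [0, 0, 0], "grip": 0.075}
    - {"dp": [0.005, -0.0014, 0.02], "rot": [0, 0, 0], "grip": 0.075}
    - {"dp": [0, 0, 0], "rot": [0, 0, 0], "grip": 0.075}

```text
clock: 11.9
tcp_pos: [0.6047, -0.0396, 0.2512]
orientation: [-2.939, 0.416, 0.774]
contact_force: [0.2, -0.3, -0.2]
grip_width: 0.0751
```

```bash
python3 - <<'E'
from h import *
np.set_printoptions(precision=4,suppress=True)
S,T=load("side0"),load("top0")
# screen rail (top edge 26 mm tall; top at ~.112): ends in top view and side top corner
a=[(121.8,216.9),(153.2,225.3)]
P=[onz(T,p,.110) for p in a]; print(P, np.linalg.norm(P[0]-P[1]), "mid",(P[0]+P[1])/2)
d=P[1]-P[0]; print("slot az",np.degrees(np.arctan2(d[1],d[0])))
m=mask(S,(0,120,60),(6,255,255),5); print([(s.tolist(),c) for s,c,_ in m])
# foot yaw
E
python3 -c "
from snap import *
snap('4',(190,75,100,150),(110,120,0+100,150),4) if 0 else None
F=snap('4',(195,75,70,75),(115,195,90,75),5)
S,T=F['side'],F['top']
def cr(f,x,y,w,h,k): return cv2.resize(f['img'][y:y+h,x:x+w],(w*k,h*k),interpolation=cv2.INTER_CUBIC)
c=np.hstack([cr(S,190,140,80,75,5),cr(T,215,165,80,75,5)])
d=np.hstack([cr(S,195,70,80,45,5),cr(T,110,200,80,45,5)])
im=np.clip(np.vstack([c,d])*1.5,0,255).astype(np.uint8);print(im.shape);cv2.imwrite('pics/c4b.png',cv2.cvtColor(im,cv2.COLOR_RGB2BGR))"
```

```text
[array([0.4654, 0.3646, 0.11  ]), array([0.4421, 0.2706, 0.11  ])] 0.09682232867222774 mid [0.4537 0.3176 0.11  ]
slot az -103.9053152321495
[([208, 87, 7, 20, 55], array([211.3,  96.2]))]
(375, 800, 3)
(600, 800, 3)
```

View pics/c4b.png

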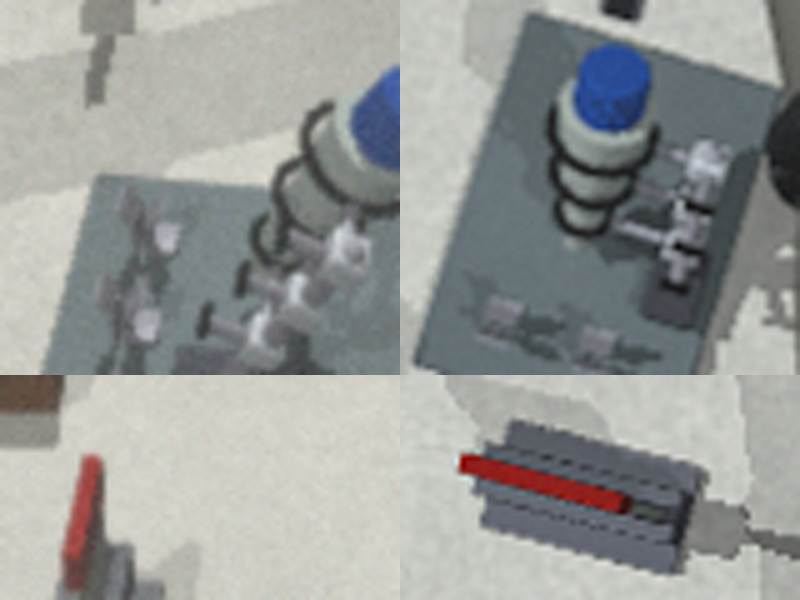

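The blue cone sits in all three rings (cap at top crop (612,85), tip showing below the small ring at (570,240)), clear of the gripper. The clips are near (500,318) and (600,345) in the top crop, and the rail runs from (462,463) to (628,505). I zoom in on the clips.

```bash
python3 - <<'E'
from h import *
np.set_printoptions(precision=4,suppress=True)
S,T=load("side4"),load("top4")
def cr(f,x,y,w,h,k): return cv2.resize(f['img'][y:y+h,x:x+w],(w*k,h*k),interpolation=cv2.INTER_LANCZOS4)
im=np.hstack([cr(S,206,172,28,45,13),cr(T,225,218,40,45,10)[:,:]]) if 0 else None
a=cr(S,204,172,30,44,13);b=cr(T,227,218,36,28,11)
H=max(a.shape[0],b.shape[0]);b=cv2.copyMakeBorder(b,0,H-b.shape[0],0,0,cv2.BORDER_CONSTANT)
im=np.clip(np.hstack([a,b])*1.7,0,255).astype(np.uint8);print(im.shape)
cv2.imwrite('pics/c5.png',cv2.cvtColor(im,cv2.COLOR_RGB2BGR))
u=np.array([np.cos(np.radians(-16)),np.sin(np.radians(-16))]);v=np.array([-u[1],u[0]])
loc=lambda P:np.array([(P[:2]-[.5022,-.0106])@u,(P[:2]-[.5022,-.0106])@v])
for p in((235,228.6),(255,234)): print(onz(T,p,.035),loc(onz(T,p,.035)))
E
```

```text
(572, 786, 3)
[0.4396 0.0399 0.035 ] [-0.0741  0.0313]
[ 0.4236 -0.0207  0.035 ] [-0.0727 -0.0314]
```

View pics/c5.png

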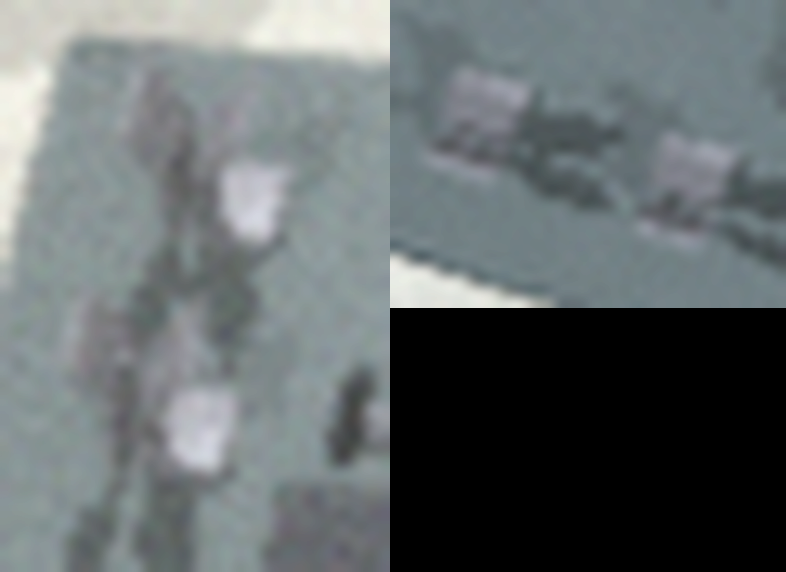

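The top view shows, for each clip, a large sprung-leaf patch ((487,95), (695,162)), the dark slot ((478,140), (690,205)) and a thin fixed-jaw edge ((462,168), (672,228)) on the robot's side. The side view shows jaws at (150,105) and (95,335) and leaves at (255,200) and (200,428).

```bash
python3 - <<'E'
from h import *
np.set_printoptions(precision=4,suppress=True)
S,T=load("side4"),load("top4")
u=np.array([np.cos(np.radians(-16)),np.sin(np.radians(-16))]);v=np.array([-u[1],u[0]])
loc=lambda P:np.array([(P[:2]-[.5022,-.0106])@u,(P[:2]-[.5022,-.0106])@v])
s=lambda x,y:(204+x/13-.46,172+y/13-.46); t=lambda x,y:(227+(x-390)/11-.45,218+y/11-.45)
for n,a,b in(("jaw1",s(150,105),t(462,168)),("jaw2",s(95,335),t(672,228)),("leaf1",s(255,200),t(487,95)),("leaf2",s(200,428),t(695,162))):
    X,r=tri(S,a,T,b); print(n,X,r,loc(X))
for n,p in(("slot1",(478,140)),("slot2",(690,205)),("jaw1",(462,168)),("jaw2",(672,228)),("leafedge1",(475,125)),("leafedge2",(683,188)),("leaffar1",(492,70)),("leaffar2",(700,138))):
    for z in(.03,.045): print(n,z,loc(onz(T,t(*p),z)),end=" ")
    print()
for x in((58,100),(390,125),(375,330),(8,300)): print("foot",loc(onz(S,(x[0]/4+195,x[1]/4+150),.012)))
for x,y in((500,30),(708,95),(628,378),(415,310)): print("footT",loc(onz(T,((x-400)/4+215,y/4+160),.012)))
# red rail, both views
t0=load("top0")
for f,n in((T,"top"),(S,"side")):
    m=mask(f,(0,110,50),(5,255,255),20)[0][2]; ys,xs=np.nonzero(m);P=np.c_[xs,ys].astype(np.float32)
    print(n,cv2.boxPoints(cv2.minAreaRect(P)).round(1).tolist())
E
```

```text
jaw1 [0.4278 0.0451 0.0429] 0.002895124333880849 [-0.0868  0.033 ]
jaw2 [ 0.4112 -0.0124  0.043 ] 0.0017602889334229124 [-0.087  -0.0268]
leaf1 [0.4482 0.0401 0.0148] 0.0005262966518065457 [-0.0659  0.0339]
leaf2 [ 0.4298 -0.0182  0.0164] 0.00019062945969765185 [-0.0675 -0.0273]
slot1 0.03 [-0.0791  0.0316] slot1 0.045 [-0.0797  0.0304] 
slot2 0.03 [-0.0799 -0.0297] slot2 0.045 [-0.0805 -0.0301] 
jaw1 0.03 [-0.0877  0.0336] jaw1 0.045 [-0.0883  0.0324] 
jaw2 0.03 [-0.0873 -0.0267] jaw2 0.045 [-0.0879 -0.0271] 
leafedge1 0.03 [-0.0754  0.0336] leafedge1 0.045 [-0.0761  0.0324] 
leafedge2 0.03 [-0.0759 -0.0265] leafedge2 0.045 [-0.0766 -0.0269] 
leaffar1 0.03 [-0.0595  0.0334] leaffar1 0.045 [-0.0604  0.0322] 
leaffar2 0.03 [-0.0614 -0.0271] leaffar2 0.045 [-0.0622 -0.0276] 
foot [-0.1113  0.0755]
foot [0.1196 0.0735]
foot [ 0.1164 -0.094 ]
foot [-0.1126 -0.0927]
footT [0.1158 0.0736]
footT [ 0.1116 -0.098 ]
footT [-0.1172 -0.0983]
footT [-0.1133  0.0733]
top [[121.30000305175781, 218.8000030517578], [122.30000305175781, 215.0], [154.1999969482422, 223.3000030517578], [153.1999969482422, 227.10000610351562]]
side [[207.60000610351562, 105.9000015258789], [211.5, 86.5], [214.60000610351562, 87.0999984741211], [210.6999969482422, 106.5]]
```

>>> send_rows:
  motion:
    - {"dp": [0.005, 0, 0.025], "rot": [0, 0, 0], "grip": 0.06}
    - {"dp": [-0.01, 0.036, 0.01], "rot": [-0.014, -0.048, 0.0035], "grip": 0.06}
    - {"dp": [-0.0155, 0.036, 0], "rot": [-0.014, -0.048, 0.0035], "grip": 0.06}
    - {"dp": [-0.0155, 0.036, 0], "rot": [-0.014, -0.048, 0.0035], "grip": 0.06}
    - {"dp": [-0.0155, 0.036, 0], "rot": [-0.014, -0.048, 0.0035], "grip": 0.06}
    - {"dp": [-0.0155, 0.036, 0], "rot": [-0.014, -0.048, 0.0035], "grip": 0.06}
    - {"dp": [-0.0155, 0.036, -0.01], "rot": [-0.014, -0.048, 0.0035], "grip": 0.06}
    - {"dp": [-0.0155, 0.036, -0.02], "rot": [-0.014, -0.048, 0.0035], "grip": 0.06}
    - {"dp": [-0.0155, 0.036, -0.02], "rot": [-0.014, -0.048, 0.0035], "grip": 0.06}
    - {"dp": [-0.0155, 0.03, -0.02], "rot": [-0.014, -0.048, 0.0035], "grip": 0.06}
    - {"dp": [0, 0, -0.01], "rot": [-0.005, -0.02, 0.0035], "grip": 0.06}
    - {"dp": [0, 0, 0], "rot": [0, 0, 0], "grip": 0.06}
    - {"dp": [0, 0, 0], "rot": [0, 0, 0], "grip": 0.06}

```text
clock: 13.62
tcp_pos: [0.4598, 0.2821, 0.1894]
orientation: [3.108, -0.388, -0.084]
contact_force: [0.7, 0.9, -0.4]
grip_width: 0.0598
```

```bash
cat > st.py <<'E'
from h import *
from bench import get_obs
from scipy.spatial.transform import Rotation as Ro
np.set_printoptions(precision=4,suppress=True)
def st(az,target):
    o=get_obs(); R=Ro.from_rotvec(o["orientation"]); a=np.radians(az)
    G=Ro.from_matrix(np.array([[np.cos(a),np.sin(a),0],[np.sin(a),-np.cos(a),0],[0,0,-1]]))
    print("t",o["clock"],"p",o["tcp_pos"],"rot err",(G*R.inv()).as_rotvec(),"dp",np.array(target)-o["tcp_pos"],"F",o["contact_force"],"M",o["moment"],"w",o["grip_width"],"q",o["joints"])
if __name__=="__main__":
    import sys; a=list(map(float,sys.argv[1:])); st(a[0],a[1:])
E
python3 st.py -14 .4537 .3176 .08; python3 - <<'E'
from h import *
np.set_printoptions(precision=4,suppress=True)
S,T=load("side4"),load("top4")
a=np.radians(-14);n=np.array([np.cos(a),np.sin(a)]);w=np.array([-n[1],n[0]]);c=np.array([.4537,.3176])
for z in(.086,.112):
    X=[np.r_[c+i*.006*n+j*.05*w,z] for i in(-1,1) for j in(-1,1)]
    print(z,"side",proj(S,X).round(1).tolist(),"top",proj(T,X).round(1).tolist())
u=np.array([np.cos(np.radians(-16)),np.sin(np.radians(-16))]);v=np.array([-u[1],u[0]])
loc=lambda P:np.array([(P[:2]-[.5022,-.0106])@u,(P[:2]-[.5022,-.0106])@v])
s=lambda x,y:(204+x/13-.46,172+y/13-.46)
for p in((185,330),(225,110),(95,335),(150,105)): print(loc(onz(S,s(*p),.045)))
E
```

```text
t 13.625 p [0.4598 0.2821 0.1894] rot err [ 0.0015 -0.0545  0.0042] dp [-0.0061  0.0355 -0.1094] F [ 0.6814  0.9254 -0.3555] M [ 0.0115 -0.1094  0.0138] w 0.05984975776697095 q [-0.2141  0.378  -0.5388  1.86    0.1846  1.0033 -1.077 ]
0.086 side [[207.4, 112.8], [212.1, 92.3], [211.4, 113.0], [215.9, 92.4]] top [[155.3, 228.1], [123.4, 219.5], [156.4, 224.1], [124.6, 215.6]]
0.112 side [[206.4, 105.6], [211.2, 85.1], [210.5, 105.8], [215.1, 85.2]] top [[153.0, 227.4], [120.5, 218.7], [154.1, 223.4], [121.7, 214.7]]
[-0.0684 -0.0251]
[-0.0696  0.0319]
[-0.0857 -0.028 ]
[-0.085   0.0318]
```

The rail at height 0.112 reprojects within 1 px in both views, so its position and height stand. I line up and descend.

>>> send_rows:
  motion:
    - {"dp": [-0.002, 0.015, 0], "rot": [0.001, -0.027, 0.002], "grip": 0.06}
    - {"dp": [-0.002, 0.014, 0], "rot": [0, -0.02, 0.002], "grip": 0.06}
    - {"dp": [-0.001, 0.003, -0.015], "rot": [0, 0, 0], "grip": 0.06}
    - {"dp": [0, 0, -0.015], "rot": [0, 0, 0], "grip": 0.06}
    - {"dp": [0, 0, 0], "rot": [0, 0, 0], "grip": 0.06}
    - {"dp": [0, 0, 0], "rot": [0, 0, 0], "grip": 0.06}

```text
clock: 14.38
tcp_pos: [0.4601, 0.3081, 0.1574]
orientation: [3.112, -0.404, -0.01]
contact_force: [0.5, 0.4, 0.9]
grip_width: 0.0599
```

```bash
python3 st.py -14 .4537 .3176 .08
```

```text
t 14.375 p [0.4601 0.3081 0.1574] rot err [ 0.0024 -0.0068  0.0135] dp [-0.0064  0.0095 -0.0774] F [0.452  0.4205 0.9226] M [-0.0857  0.0463 -0.0353] w 0.059873849564073565 q [-0.2863  0.4169 -0.5213  1.886   0.2541  0.9114 -1.1869]
```

>>> send_rows:
  motion:
    - {"dp": [-0.005, 0.008, -0.006], "rot": [0.001, -0.004, 0.008], "grip": 0.06}
    - {"dp": [-0.003, 0.003, -0.015], "rot": [0, -0.003, 0.005], "grip": 0.06}
    - {"dp": [0, 0, -0.018], "rot": [0, 0, 0], "grip": 0.06}
    - {"dp": [0, 0, -0.005], "rot": [0, 0, 0], "grip": 0.06}
    - {"dp": [0, 0, 0], "rot": [0, 0, 0], "grip": 0.06}

```text
clock: 15.0
tcp_pos: [0.4511, 0.3197, 0.11]
orientation: [3.117, -0.382, 0.0]
contact_force: [0.5, -0.1, 0.5]
grip_width: 0.0601
```

```bash
python3 st.py -14 .4537 .3176 .08
```

```text
t 15.0 p [0.4511 0.3197 0.11  ] rot err [ 0.0016 -0.     -0.0007] dp [ 0.0026 -0.0021 -0.03  ] F [ 0.5196 -0.1127  0.512 ] M [ 0.0209 -0.0192 -0.0344] w 0.060061428581428274 q [-0.3336  0.4761 -0.5022  1.9279  0.3097  0.8147 -1.2477]
```

>>> send_rows:
  motion:
    - {"dp": [0.0015, -0.001, -0.012], "rot": [0, 0, 0], "grip": 0.06}
    - {"dp": [0.001, -0.001, -0.012], "rot": [0, 0, 0], "grip": 0.06}
    - {"dp": [0, 0, -0.004], "rot": [0, 0, 0], "grip": 0.05}
    - {"dp": [0, 0, 0], "rot": [0, 0, 0], "grip": 0.02}
    - {"dp": [0, 0, 0], "rot": [0, 0, 0], "grip": 0.005}
    - {"dp": [0, 0, 0], "rot": [0, 0, 0], "grip": 0.005}
    - {"dp": [0, 0, 0], "rot": [0, 0, 0], "grip": 0.005}
    - {"dp": [0, 0, 0], "rot": [0, 0, 0], "grip": 0.005}
  grip_force: 80

```text
clock: 16.0
tcp_pos: [0.4548, 0.3176, 0.081]
orientation: [3.118, -0.383, 0.003]
contact_force: [-0.1, 0.2, -0.9]
grip_width: 0.0106
```

```bash
python3 st.py -14 .4537 .3176 .08
```

```text
t 16.0 p [0.4548 0.3176 0.081 ] rot err [0.0007 0.0016 0.0002] dp [-0.0011 -0.     -0.001 ] F [-0.1219  0.1814 -0.8617] M [-0.0173  0.0041  0.0078] w 0.01058743251573202 q [-0.3455  0.5183 -0.4815  1.9429  0.3421  0.7597 -1.2686]
```

>>> send_rows:
  motion:
    - {"dp": [0, 0, 0.015], "rot": [0, 0, 0], "grip": 0.005}
    - {"dp": [0, 0, 0.025], "rot": [0, 0, 0], "grip": 0.005}
    - {"dp": [0, 0, 0.03], "rot": [0, 0, 0], "grip": 0.005}
    - {"dp": [0, 0, 0.01], "rot": [0, 0, 0], "grip": 0.005}
    - {"dp": [-0.0015, -0.015, 0], "rot": [0, 0, -0.005], "grip": 0.005}
    - {"dp": [-0.0025, -0.03, 0], "rot": [0, 0, -0.005], "grip": 0.005}
    - {"dp": [-0.0035, -0.04, 0], "rot": [0, 0, -0.005], "grip": 0.005}
    - {"dp": [-0.0035, -0.04, 0], "rot": [0, 0, -0.005], "grip": 0.005}
    - {"dp": [-0.0035, -0.04, 0], "rot": [0, 0, -0.005], "grip": 0.005}
    - {"dp": [-0.0035, -0.04, 0], "rot": [0, 0, -0.005], "grip": 0.005}
    - {"dp": [-0.0035, -0.04, 0], "rot": [0, 0, -0.005], "grip": 0.005}
    - {"dp": [-0.0025, -0.03, 0], "rot": [0, 0, 0], "grip": 0.005}
    - {"dp": [-0.0015, -0.015, 0], "rot": [0, 0, 0], "grip": 0.005}
    - {"dp": [0, 0, 0], "rot": [0, 0, 0], "grip": 0.005}
    - {"dp": [0, 0, 0], "rot": [0, 0, 0], "grip": 0.005}

```text
clock: 17.88
tcp_pos: [0.4162, 0.0071, 0.1565]
orientation: [3.099, -0.453, -0.022]
contact_force: [-0.3, -0.4, -0.6]
grip_width: 0.0111
```

```bash
python3 st.py -16 .4281 .0122 .125
```

```text
t 17.875 p [0.4162 0.0071 0.1565] rot err [ 0.0071 -0.0151  0.011 ] dp [ 0.0119  0.0051 -0.0315] F [-0.3349 -0.3794 -0.5929] M [ 0.0232 -0.0227 -0.0012] w 0.01107612882985137 q [ 0.2274  0.19   -0.4364  2.1838  0.1163  0.8049 -0.5745]
```

>>> send_rows:
  motion:
    - {"dp": [0.006, 0.0026, 0], "rot": [0.0035, -0.0075, 0.0055], "grip": 0.005}
    - {"dp": [0.005, 0.002, -0.012], "rot": [0.003, -0.006, 0.004], "grip": 0.005}
    - {"dp": [0, 0, -0.012], "rot": [0, 0, 0], "grip": 0.005}
    - {"dp": [0, 0, 0], "rot": [0, 0, 0], "grip": 0.005}
    - {"dp": [0, 0, 0], "rot": [0, 0, 0], "grip": 0.005}

```text
clock: 18.5
tcp_pos: [0.4276, 0.0145, 0.1299]
orientation: [-3.111, 0.432, 0.003]
contact_force: [-1.0, 0.7, -0.8]
grip_width: 0.011
```

```bash
python3 st.py -16 .4281 .0122 .125;  python3 -c "
from snap import *
F=snap('6',(195,130,66,88),(225,180,55,80),6)"
```

```text
t 18.5 p [0.4276 0.0145 0.1299] rot err [-0.001  -0.0021 -0.0034] dp [ 0.0005 -0.0023 -0.0049] F [-0.981   0.7249 -0.8431] M [ 0.0176 -0.0256  0.0996] w 0.011045012993685826 q [ 0.2062  0.2473 -0.4321  2.1926  0.152   0.7312 -0.6039]
(528, 726, 3)
```

View pics/c6.png

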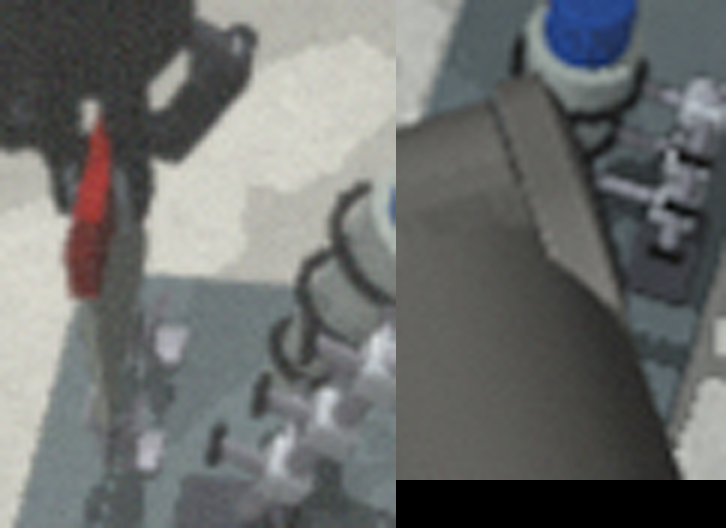

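```bash
python3 - <<'E'
from h import *
S=load("side6"); np.set_printoptions(precision=1,suppress=True)
a=np.radians(-16);u=np.array([np.cos(a),np.sin(a)]);v=np.array([-u[1],u[0]]);c=np.array([.4276,.0145])
q=lambda P:(P-[195,130])*6
print("near bottom corners",q(proj(S,[np.r_[c+i*.003*u-.05*v,.055] for i in(-1,1)])),"near top of panel",q(proj(S,[np.r_[c+i*.003*u-.05*v,.135] for i in(-1,1)])))
print("at clips, lowered to .045",proj(S,[np.r_[c+i*.003*u+j*.03*v,.045] for j in(-1,1) for i in(-1,1)]), "jaw/leaf tips seen 2: 210.8,217.8; 1: 215.1,220.8")
E
```

```text
near bottom corners [[ 94.4 424.4]
 [108.7 425.4]] near top of panel [[ 72.9 296.9]
 [ 88.3 298. ]]
at clips, lowered to .045 [[212.5 196.9]
 [214.9 197.1]
 [216.5 179.2]
 [218.7 179.4]] jaw/leaf tips seen 2: 210.8,217.8; 1: 215.1,220.8
```

The side view shows the held screen (rail (90,200), lower near corner at about (108,435)) directly over the gap between jaws and leaves. Its predicted pixel 213.7 at the near clip agrees with the jaw/leaf middle 214.3, and 217.6 with 218.0 at the far one. I start pushing down.

>>> send_rows:
  motion:
    - {"dp": [0.0005, -0.0015, -0.003], "rot": [-0.0005, -0.001, -0.002], "grip": 0.005}
    - {"dp": [0, -0.0005, -0.005], "rot": [0, 0, 0], "grip": 0.005}
    - {"dp": [0, 0, -0.005], "rot": [0, 0, 0], "grip": 0.005}
    - {"dp": [0, 0, -0.003], "rot": [0, 0, 0], "grip": 0.005}
    - {"dp": [0, 0, 0], "rot": [0, 0, 0], "grip": 0.005}

```text
clock: 19.23
tcp_pos: [0.4285, 0.0119, 0.1134]
orientation: [-3.111, 0.437, -0.001]
contact_force: [-0.2, -0.8, -0.2]
grip_width: 0.011
```

```bash
python3 st.py -16 .4281 .0122 .087
```

```text
t 19.225 p [0.4285 0.0119 0.1134] rot err [-0.0001  0.0003 -0.0004] dp [-0.0004  0.0003 -0.0264] F [-0.231  -0.8071 -0.2219] M [ 0.0234  0.0345 -0.0412] w 0.010997413721081692 q [ 0.1986  0.276  -0.4216  2.2064  0.1761  0.6896 -0.6241]
```

>>> send_rows:
  motion:
    - {"dp": [0, 0, -0.004], "rot": [0, 0, 0], "grip": 0.005}
    - {"dp": [0, 0, -0.004], "rot": [0, 0, 0], "grip": 0.005}
    - {"dp": [0, 0, -0.004], "rot": [0, 0, 0], "grip": 0.005}

```text
clock: 19.6
tcp_pos: [0.429, 0.0122, 0.1017]
orientation: [-3.111, 0.438, -0.002]
contact_force: [-1.9, 0.2, 2.7]
grip_width: 0.0108
```

```bash
python3 st.py -16 .4281 .0122 .087
```

```text
t 19.6 p [0.429  0.0122 0.1017] rot err [-0.      0.0012  0.0004] dp [-0.0009  0.     -0.0147] F [-1.9433  0.2484  2.6689] M [ 0.1235  1.0986 -0.0915] w 0.010763109252142728 q [ 0.1894  0.2974 -0.4144  2.2148  0.1937  0.6612 -0.6418]
```

>>> send_rows:
  motion:
    - {"dp": [-0.0005, 0, -0.004], "rot": [0, 0, 0], "grip": 0.005}
    - {"dp": [-0.0005, 0, -0.004], "rot": [0, 0, 0], "grip": 0.005}
    - {"dp": [0, 0, -0.004], "rot": [0, 0, 0], "grip": 0.005}

```text
clock: 19.98
tcp_pos: [0.4285, 0.0123, 0.0896]
orientation: [-3.11, 0.44, -0.004]
contact_force: [-2.0, 0.4, 4.8]
grip_width: 0.0111
```

```bash
python3 st.py -16 .4281 .0122 .087
```

```text
t 19.975 p [0.4285 0.0123 0.0896] rot err [-0.0002  0.0023  0.0017] dp [-0.0004 -0.0001 -0.0026] F [-2.0066  0.4432  4.7884] M [ 0.0652  0.3983 -0.245 ] w 0.011123151544113011 q [ 0.1793  0.3187 -0.4056  2.2253  0.2118  0.6303 -0.6606]
```

>>> send_rows:
  motion:
    - {"dp": [0, 0, -0.003], "rot": [0, 0, 0], "grip": 0.005}
    - {"dp": [0, 0, -0.003], "rot": [0, 0, 0], "grip": 0.005}
    - {"dp": [0, 0, -0.002], "rot": [0, 0, 0], "grip": 0.005}

```text
clock: 20.35
tcp_pos: [0.4298, 0.0122, 0.0864]
orientation: [3.107, -0.442, 0.005]
contact_force: [-14.1, 0.1, 38.6]
grip_width: 0.0114
```

```bash
python3 st.py -16 .4281 .0122 .087
```

```text
t 20.35 p [0.4298 0.0122 0.0864] rot err [0.0035 0.0029 0.0031] dp [-0.0017  0.      0.0006] F [-14.1463   0.1477  38.5953] M [ 0.4003  3.7132 -0.1247] w 0.011363024512391249 q [ 0.1718  0.3259 -0.4004  2.2251  0.2221  0.6244 -0.6729]
```

The screen has bottomed: TCP at 0.0864 puts the lower edge at about 0.0115, with a 38 N stop. I unload and release.

>>> send_rows:
  motion:
    - {"dp": [-0.001, 0, 0.0008], "rot": [0, 0, 0], "grip": 0.005}
    - {"dp": [0, 0, 0], "rot": [0, 0, 0], "grip": 0.02}
    - {"dp": [0, 0, 0], "rot": [0, 0, 0], "grip": 0.04}
    - {"dp": [0, 0, 0], "rot": [0, 0, 0], "grip": 0.04}
    - {"dp": [0, 0, 0], "rot": [0, 0, 0], "grip": 0.04}
    - {"dp": [0, 0, 0.01], "rot": [0, 0, 0], "grip": 0.04}
    - {"dp": [0, 0, 0.02], "rot": [0, 0, 0], "grip": 0.04}
    - {"dp": [0, 0, 0.04], "rot": [0, 0, 0], "grip": 0.04}
    - {"dp": [0, 0.01, 0.05], "rot": [0, 0, 0], "grip": 0.04}
    - {"dp": [-0.01, 0.05, 0.03], "rot": [0, 0, 0], "grip": 0.04}
    - {"dp": [-0.01, 0.055, 0], "rot": [0, 0, 0], "grip": 0.04}
    - {"dp": [-0.0, 0.055, 0], "rot": [0, 0, 0], "grip": 0.04}
    - {"dp": [0, 0.055, 0], "rot": [0, 0, 0], "grip": 0.04}
    - {"dp": [0, 0.04, 0], "rot": [0, 0, 0], "grip": 0.04}
    - {"dp": [0, 0, 0], "rot": [0, 0, 0], "grip": 0.04}
    - {"dp": [0, 0, 0], "rot": [0, 0, 0], "grip": 0.04}

```text
clock: 22.35
tcp_pos: [0.4063, 0.2851, 0.249]
orientation: [-3.108, 0.444, -0.015]
contact_force: [0.1, -0.1, -0.1]
grip_width: 0.04
```

```bash
python3 - <<'E'
from snap import *
np.set_printoptions(precision=4,suppress=True)
F=snap('7',(190,130,80,95),(215,160,80,95),5)
S,T=F["side"],F["top"]
u=np.array([np.cos(np.radians(-16)),np.sin(np.radians(-16))]);v=np.array([-u[1],u[0]])
c=np.array([.4285,.0123])
for z in(.092,.118): print(z,"pred side",proj(S,[np.r_[c+i*.006*u+j*.05*v,z] for i in(-1,1) for j in(-1,1)]).round(1).tolist(),"top",proj(T,[np.r_[c+i*.006*u+j*.05*v,z] for i in(-1,1) for j in(-1,1)]).round(1).tolist())
for f,n in((T,"top"),(S,"side")):
    for s,_,m in mask(f,(0,110,40),(5,255,255),20):
        ys,xs=np.nonzero(m);print(n,cv2.boxPoints(cv2.minAreaRect(np.c_[xs,ys].astype(np.float32))).round(1).tolist())
for nm,lo,hi in(("blue",(105,150,40),(125,255,255)),("orange",(5,150,80),(17,255,255))):
    for f in(S,T): print(nm,[(s.tolist(),c) for s,c,_ in mask(f,lo,hi)])
E
```

```text
(475, 800, 3)
0.092 pred side [[208.4, 191.8], [215.4, 161.8], [213.3, 192.2], [220.0, 162.1]] top [[259.4, 238.1], [226.1, 228.3], [260.6, 234.0], [227.3, 224.3]]
0.118 pred side [[207.2, 184.8], [214.4, 154.7], [212.2, 185.2], [219.1, 155.0]] top [[259.4, 237.6], [225.4, 227.7], [260.6, 233.5], [226.6, 223.6]]
top [[226.10000610351562, 227.8000030517578], [227.39999389648438, 223.8000030517578], [260.20001220703125, 234.1999969482422], [258.8999938964844, 238.3000030517578]]
side [[206.60000610351562, 185.8000030517578], [214.8000030517578, 155.1999969482422], [219.1999969482422, 156.3000030517578], [211.0, 187.0]]
blue []
blue [([333, 113, 20, 24, 126], array([341.8, 122.7])), ([250, 174, 15, 17, 196], array([256.9, 182.2]))]
orange [([286, 253, 21, 20, 298], array([296.1, 262.2]))]
orange [([347, 178, 15, 14, 155], array([354.1, 184.3]))]
```

View pics/c7.png

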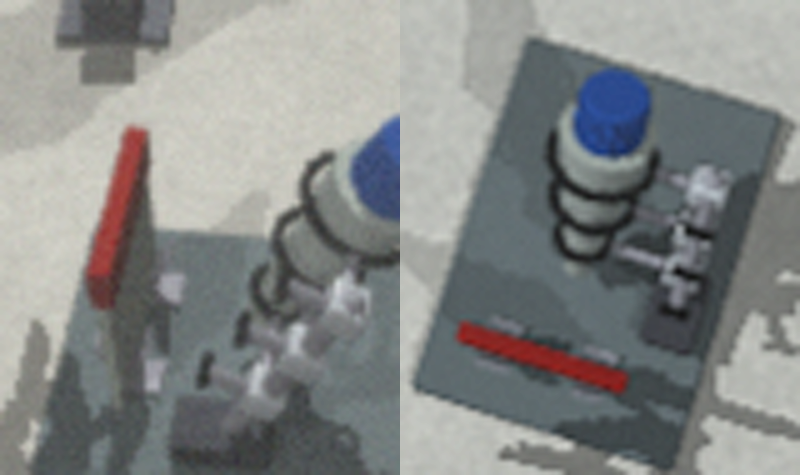

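The final view shows the screen standing in both clips (rail from (460,332) to (627,382) in the top view, parallel to the foot's edge) and the cone in all three rings. I check the rail for level and look for anything moved.

```bash
python3 - <<'E'
from h import *
np.set_printoptions(precision=4,suppress=True)
for tag in("0","7"):
    S,T=load("side"+tag),load("top"+tag)
    def ends(f):
        m=mask(f,(0,110,40),(6,255,255),20)[0][2]; ys,xs=np.nonzero(m); P=cv2.boxPoints(cv2.minAreaRect(np.c_[xs,ys].astype(np.float32)))
        P=P[np.argsort(P[:,1])] if f is S else P[np.argsort(P[:,0])]
        return P[:2].mean(0),P[2:].mean(0)
    (sf,sn),(tf,tn)=ends(S),ends(T)
    print(tag,"far",*tri(S,sf,T,tf),"near",*tri(S,sn,T,tn))
    # panel's lower end
D={}
for n,boxes in(("top",{"scissors":(320,100,45,70),"dish":(150,120,45,45),"rackleft":(320,160,65,50),"yellow":(390,205,60,45)}),):
    a,b=load(n+"0")["img"].astype(int),load(n+"7")["img"].astype(int)
    for k,(x,y,w,h) in boxes.items(): print(k,"mean abs diff",abs(a-b)[y:y+h,x:x+w].mean().round(2))
E
```

```text
0 far [0.4654 0.366  0.1063] 0.0006806755586078224 near [0.443  0.2694 0.1094] 0.0013015631639757535
7 far [0.4422 0.0584 0.1166] 0.0006670322112990515 near [ 0.4126 -0.0347  0.1122] 0.000988647728038336
scissors mean abs diff 9.94
dish mean abs diff 10.49
rackleft mean abs diff 10.35
yellow mean abs diff 14.56
```

```bash
python3 - <<'E'
from h import *
S=load("side7");k=10;x,y,w,h=197,145,40,58
im=cv2.resize(S["img"][y:y+h,x:x+w],(w*k,h*k),interpolation=cv2.INTER_CUBIC); im=np.clip(im*1.5,0,255).astype(np.uint8); raw=im.copy()
u=np.array([np.cos(np.radians(-16)),np.sin(np.radians(-16))]);v=np.array([-u[1],u[0]]);c=np.array([.4285,.0123])
for z,t in((.118,.006),(.092,.006),(.012,.003)):
    for p in proj(S,[np.r_[c+i*t*u+j*.05*v,z] for i in(-1,1) for j in(-1,1)]): cv2.circle(im,tuple(int(q) for q in ((p-[x,y]+.5)*k)),4,(0,255,255),-1)
cv2.imwrite("pics/c8.png",cv2.cvtColor(np.hstack([raw,im]),cv2.COLOR_RGB2BGR))
a,b=load("top0")["img"].astype(int),load("top7")["img"].astype(int); print("background diff",abs(a-b)[270:300,180:215].mean(),abs(a-b)[100:130,240:290].mean())
E
```

```text
background diff 12.208571428571428 10.622222222222222
```

View pics/c8.png

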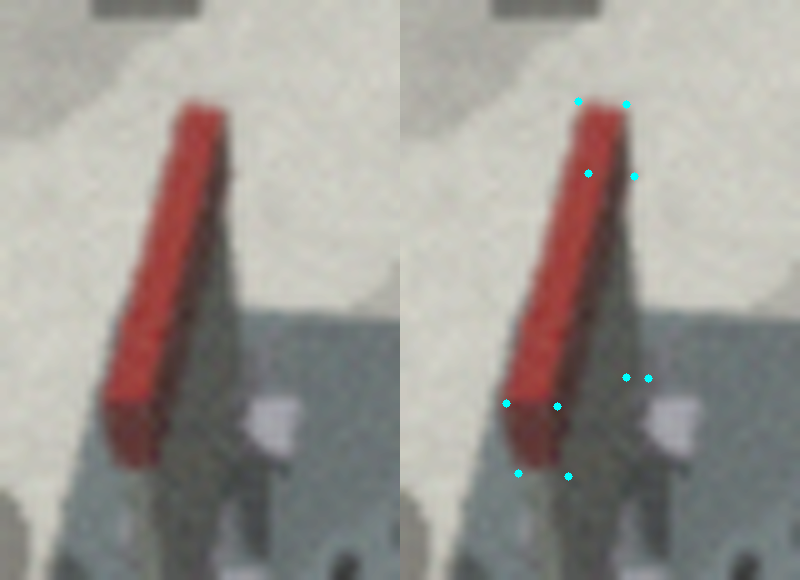

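The rail's top corners ((180,102), (227,108), (107,403), (155,405)) fall within about 1 px of those predicted for a level, fully seated screen. Changes around the scissors, dish and rack are no greater than the background noise. I hand in.

```bash
python3 -c "
from bench import hand_in,get_obs
o=get_obs();print(o['clock'],o['contact_force']);print(hand_in())"
```

```text
22.45 [-0.99821038 -0.28169329 -0.25248088]
the job is handed in; nothing more can be done
None
```

Both parts of the job are done and handed in at 22.45 s, with the gripper open and well clear of the stand.

- **Cone:** I lifted the blue-capped cone from the rack and lowered it along the ring axis. The small ring stopped it at 14 N with the tip about 31 mm below that ring (30 mm expected). Only then did I let go; the last picture shows it standing in all three rings.
- **Screen:** I pushed it into both clips until it bottomed. The push was about 5 N on the way in, rising to 38 N at the stop. The lower edge then stood about 11.5 mm above the table, by the arm's position. In the last side view its rail matches a level, square, fully seated screen to about 1 px.
- **Left alone:** The orange cap and the scissors are where they were, to within a third of a pixel. The dish and scissors areas changed no more than the camera noise. The yellow look-alike's area changed somewhat more (14.6 against 10.6–12.2 for background), which I put down to the arm's shadow in the first picture. I did not check the purple one.

**Checks that disagreed:**
- A rough two-view measurement of the rail ends gave heights of 0.1166 and 0.1122 m, where 0.118 was expected. The same method was off by 3 to 6 mm in the holder, so I trusted the corner comparison instead.
- The blue-cap mask in the last side frame found nothing, though the cap is plainly visible in that picture and the top-view mask found it.

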